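# Cull the short tubes and hold the feeder open

## Task

Get the tube feeder ready for loading: first take the two short tubes out of the rack and put them in the reject bin, leaving the full-length tubes standing in the rack. Then pull the feeder's spring-return pusher out by its grip plate until the plate is level with the dark steel fin on the bed, and finish while still holding it steady there; do not let go. Leave everything else where it stands.

Things in the scene. Friction and masses are not known exactly. Their poses are not given: they have to be found in the camera images.
- short_a_cap (a point): one of the two SHORT tubes: white, 13 mm across, with a round purple cap 17 mm across and 16 mm high; 58 mm from foot to cap top, about 16 g. The point is the middle of the cap (50 mm above the foot, 8 mm below the top), where it is gripped. It starts upright in a rack pocket, cap middle 55 mm above the table; it lifts straight out. z runs along the tube.
- short_b_cap (a point): one of the two SHORT tubes: white, 13 mm across, with a round purple cap 17 mm across and 16 mm high; 58 mm from foot to cap top, about 16 g. The point is the middle of the cap (50 mm above the foot, 8 mm below the top), where it is gripped. It starts upright in a rack pocket, cap middle 55 mm above the table; it lifts straight out. z runs along the tube.
- full_a_cap (a point): one of the three full-length tubes: same as the short ones but 82 mm from foot to cap top. The point is the middle of its cap, 79 mm above the table in the rack. Stays in the rack.
- full_b_cap (a point): one of the three full-length tubes: same as the short ones but 82 mm from foot to cap top. The point is the middle of its cap, 79 mm above the table in the rack. Stays in the rack.
- full_c_cap (a point): one of the three full-length tubes: same as the short ones but 82 mm from foot to cap top. The point is the middle of its cap, 79 mm above the table in the rack. Stays in the rack.
- rack: blue tube rack, fixed, 50 mm (x) x 220 mm (y), 25 mm high; five pockets 15.5 mm square and 20 mm deep (floor 5 mm above the table) in a row along its y axis at -84, -42, 0, 42, 84 mm; one tube stands in each, in any order. Origin: centre of its underside.
- bin: grey open reject bin, fixed, 140 x 140 mm outside, walls 4 mm thick and 40 mm high, floor 4 to 5 mm thick. Origin: centre of its underside. It may stand left or right of the rack.
- feeder: white tube feeder, fixed, 260 mm (x) x 90 mm (y); bed 30 mm high, with a grey spring housing 58 mm high over its +x end (x 95 to 130 mm). The pusher slides along its x axis. Origin: centre of the bed's underside. It may stand left or right of the rack.
- handle (a point): centre of the upright black grip plate on the feeder's aluminium pusher, to be pinched from above across its 12 mm thickness (along the feeder's x); the plate is 36 mm wide (feeder y), its top 22 mm above this point, and it is free down to 42 mm below it (pusher's block 50 x 50 mm there). This point is 90 mm above the table.
- pusher (a joint): travel of the pusher in m: 0 = home, against the housing side, growing as it is pulled towards the feeder's -x, to the stop at 0.125. A spring draws it home: about 2.5 N at home, 55 N/m more as it is pulled, so 5 to 8 N at the mark; it snaps home when released.
- mark (a point): top of the dark steel fin (4 mm thick in feeder x, 10 mm wide in y, 16 mm high) clipped on top of the bed beside the pusher, at its +y edge, 46 mm above the table: the mark. Its axes are parallel to the feeder's. The pusher is at the mark when the grip plate's centre (and the small pointer on the pusher's block below it) is level with the fin, i.e. has the same feeder x. The fin's place along the bed differs from run to run, 55 to 95 mm from the plate's home.
- jar: bystander, to be left where it is: amber jar with white lid, 48 mm across, 70 mm high. Origin: centre of its underside.
- tipbox: bystander, to be left where it is: pale box, 80 x 120 x 50 mm high. Origin: centre of its underside.
- beaker: bystander, to be left where it is: white open cup, 60 mm across, 70 mm high. Origin: centre of its underside.
- marker: bystander, to be left where it is: marker pen lying along its y axis, 120 mm long, 12 mm thick. Origin: centre of its underside.
- stopper: bystander, to be left where it is: loose grey stopper, 24 mm across, 16 mm high. Origin: centre of its underside.

How it is judged (in metres and radians):
On the way, in this order (a step that is already met when the one before it is completed fails the run):
1. both short tubes lie released in the reject bin while the pusher is still home (x of short_a_cap in the frame of bin between -0.07 and 0.07 m and y of short_a_cap in the frame of bin between -0.07 and 0.07 m and z of each of short_a_cap, short_b_cap in the frame of bin below 0.075 m and contact force between the fingers and short_a below 0.2 N and x of short_b_cap in the frame of bin between -0.07 and 0.07 m and y of short_b_cap in the frame of bin between -0.07 and 0.07 m and contact force between the fingers and short_b below 0.2 N and value of joint pusher below 0.015 m), for 0.2 s.
2. the pusher is pulled out to the mark and held there by the fingers (x of handle in the frame of mark between -0.006 and 0.006 m and contact force between the fingers and pusher above 2 N), for 0.2 s.
At the end, for the whole second after the job is handed in: Both short tubes are at rest in the reject bin (cap within its walls, not touched), the three full-length tubes stand in the rack, and the fingers hold the pusher (more than 2 N of contact) still, with the grip plate's centre within 6 mm of the fin along the feeder, all through the last second (all of step 2 and x of short_a_cap in the frame of bin between -0.07 and 0.07 m and y of short_a_cap in the frame of bin between -0.07 and 0.07 m and z of each of short_a_cap, short_b_cap in the frame of bin below 0.075 m and contact force between the fingers and short_a below 0.2 N and x of short_b_cap in the frame of bin between -0.07 and 0.07 m and y of short_b_cap in the frame of bin between -0.07 and 0.07 m and contact force between the fingers and short_b below 0.2 N and x of full_a_cap in the frame of rack between -0.012 and 0.012 m and y of full_a_cap in the frame of rack between -0.1 and 0.1 m and z of full_a_cap in the frame of rack between 0.07 and 0.085 m and x of full_b_cap in the frame of rack between -0.012 and 0.012 m and y of full_b_cap in the frame of rack between -0.1 and 0.1 m and z of full_b_cap in the frame of rack between 0.07 and 0.085 m and x of full_c_cap in the frame of rack between -0.012 and 0.012 m and y of full_c_cap in the frame of rack between -0.1 and 0.1 m and z of full_c_cap in the frame of rack between 0.07 and 0.085 m and velocity of joint pusher between -0.01 and 0.01 m/s and linear speed of each of short_a, short_b below 0.03 m/s); the arm keeps its last pose, push and grip.
It fails at once if a full-length tube is lifted out of the rack (distance of any of full_a_cap, full_b_cap, full_c_cap from where it was at the start of the episode above 0.03 m).
It fails at once if a bystander is pushed more than 40 mm (distance of any of jar, tipbox, beaker, marker, stopper from where it was at the start of the episode above 0.04 m).
It also fails if it takes over 61 s, if anything falls off the work surface, if the arm or the gripper's body presses on something with over 40 N, if the wrist force passes 120 N, or if a joint passes its speed limit or range.

## Robot

A 6-joint arm with a two-finger parallel gripper is mounted at the origin on the work surface. World frame = base frame: x ahead of the robot, y to its left, z up, the work surface at z = 0. Lengths are in mm, angles in rad, forces in N, time in s.
With the tool pointing down it reaches from about 275 to 1000 mm from the base axis. Payload 8.4 kg.
Tool frame: the origin (TCP) lies at the very end of the fingers, on their centre line; the grasp point (between the pads) lies 19 mm behind it; z points along the fingers, x is the direction in which the jaws open and shut, and the axes are right-handed (so a half turn about z gives the same grasp; the last joint's range is limited). The gripper opens to 85 mm and grips with 20 to 120 N. Pads are 22 mm wide; open, the fingers measure 114 mm over their backs; the gripper's body (76 mm by 85 mm) begins 54 mm behind the grasp point. The pads swing forward as they close: fully open they stand 13 mm farther back than shut.
Start: joints at [1.158, 0.353, 1.633, -0, 1.155, -0.002], TCP at [249.588, 573.004, 231.281] pointing down, gripper open.
Joint ranges: [-2.63, 2.63], [-0.92, 2.1], [0.06, 2.66], [-1.3, 4.44], [0, 2.69], [-3.02, 3.02]. Speed limits (rad/s): [2.22, 2.22, 2.79, 3.14, 3.14, 3.14].

## Interface

Orientations are given as [roll, pitch, yaw] about the fixed x, y, z axes, in that order (R = Rz(yaw) Ry(pitch) Rx(roll)).
In Python, from rig import sense, grab_frame, calibration, sign_off gives the robot as it stands.
- The arm moves only by the tool servo_tool, never from a script. Its argument "series" is one flat list of numbers, 4 for each row, row after row: the shift along the world's x, y, z in m, then the turn about the world's z in degrees. In form: [x, y, z, yaw, x, y, z, yaw, ...]. A call has 1 to 8 rows; each row shifts and turns the commanded pose from where the row before left it; what a row does not reach is not made up. A row lasts 1/12 s, in which the tool goes at most 41.7 mm and 7.16 degrees, less where a joint would pass 70% of its speed; a pose out of reach is approached as far as the arm can. A call is refused whole if a number of a shift passes 0.0417 or a number of a turn 7.16, either way. A call with a gripper value outside its range is refused whole. "gripper" is the finger opening in m, from 0 to 0.0854, set as the call begins (left out, the last holds). The fingers move at their own pace and stop on an object; "newtons" is the grip in N (left out, the last holds). Time passes only in rows, so rows that do not move let the fingers close. It gives the time, the measured TCP pose, the force and the opening at its end, in the units of the state.
- sense(): the state, without advancing time (a new reading comes with each control period).
- grab_frame(name): name is "side" or "top" or "wrist"; returns the picture (480x640x3 uint8, blue, green, red); there is no depth.
- calibration(name): a dict with "fx", "fy", "cx", "cy" (pixels), "distortion" ([k1, k2, p1, p2, k3] as OpenCV has them; the pictures are not rectified), "rvec" (rotation vector, rad) and "tvec" (3), from world to camera coordinates, as OpenCV has them. Camera axes: x right, y down, z forward; pixel columns grow to the right and rows downward; lengths in mm; the calibration is good to about 2 mm. A picture is of the moment at which its call begins: read the wrist's pose just before it. calibration takes no time and is no camera call; for the wrist camera it gives the pose at the moment of the call.
- sign_off(): hands the job in, once; it reports no verdict.
The state is a dict: "clock": time; "qpos": joint angles; "qvel": joint speeds; "joint_efforts": joint torques, N m; "eef_pos": TCP position; "tcp_rot": TCP orientation; "contact_force": force on the tool from outside, world axes, zero at the start; "wrist_torque": the same for the moment, N m; "opening": opening from 0.0 (shut) to 1.0 (fully open).
Only numpy, scipy, OpenCV 4.12 (cv2) and the standard library are available. Lean on these libraries where they do the work, as an engineer would, in place of code of your own. Each camera call takes 0.05 s, during which the arm holds its last target. There are 200 camera calls.

## Working session

There is one attempt and no reset: what is moved stays moved. The work goes in short steps, Python scripts to look and compute and a tool call to move; the robot and the scene stay as the last step left them, time stands still between calls to the robot, and variables do not carry over. Pictures are saved under pics/ and viewed, about 8 in all and at most 12, crops included, and the job is handed in when it is done.

Besides the shell and the picture viewer there is one more tool, called in YAML: its name, and indented under it one key for each argument. servo_tool: Moves the arm, as the interface text tells. Its arguments: {"type":"object","properties":{"series":{"type":"array"},"gripper":{"type":"number"},"newtons":{"type":"number"}},"required":["series"]}

```bash
mkdir -p pics; cat > h.py <<'E'
import cv2, numpy as np
from rig import *
def cam(n):
    c=calibration(n); K=np.array([[c['fx'],0,c['cx']],[0,c['fy'],c['cy']],[0,0,1.]])
    return K,np.array(c['distortion'],float),np.array(c['rvec'],float),np.array(c['tvec'],float)
def at_z(n,px,z,C=None):
    K,D,r,t=C or cam(n); R=cv2.Rodrigues(r)[0]
    p=cv2.undistortPoints(np.array(px,float).reshape(-1,1,2),K,D).reshape(-1,2)
    d=np.c_[p,np.ones(len(p))]@R; o=-R.T@t.ravel()
    z=np.broadcast_to(np.array(z,float),len(p))
    return o+d*((z-o[2])/d[:,2])[:,None]
def proj(n,P,C=None):
    K,D,r,t=C or cam(n); return cv2.projectPoints(np.array(P,float).reshape(-1,1,3),r,t,K,D)[0].reshape(-1,2)
E
python3 - <<'E'
from h import *
for n in('top','side'):
    cv2.imwrite(f'pics/{n}0.png',grab_frame(n)); K,D,r,t=cam(n); print(n,K[0,0],-cv2.Rodrigues(r)[0].T@t.ravel(),D)
print(sense())
E
```

```text
top 452.6298685146715 [ 470.47651281   21.29162912 1066.52524191] [0.00414797 0.         0.         0.         0.        ]
side 583.3840042694657 [ 198.04608114 -636.20582622  655.20717426] [-0.13208087  0.          0.          0.          0.        ]
{'clock': 0.1, 'qpos': array([ 1.15761140e+00,  3.53568732e-01,  1.63407373e+00,  1.67813178e-05,
        1.15521836e+00, -2.38757113e-03]), 'qvel': array([ 0.00087284, -0.00243455, -0.00170081, -0.0013558 , -0.00081753,
        0.00061586]), 'joint_efforts': array([ 1.46731545e-03, -6.06349683e+01, -3.42823148e+01,  1.68697807e-04,
        3.89156266e-03,  2.03600132e-05]), 'eef_pos': array([249.3986109 , 572.60262093, 230.63712834]), 'tcp_rot': array([-3.14157428e+00,  1.26813150e-03,  1.15999219e+00]), 'contact_force': array([ 0.99386583, -1.15975216, -0.22602222]), 'wrist_torque': array([-0.00518465, -0.02126162, -0.02083578]), 'opening': 1.0008909796090906}
```

View pics/top0.png

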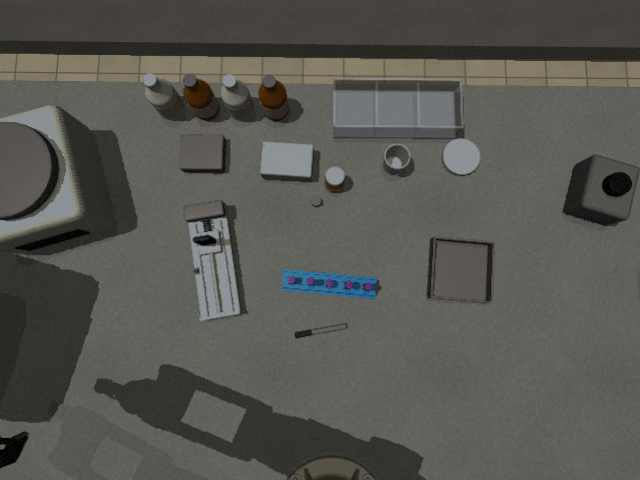

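View pics/side0.png

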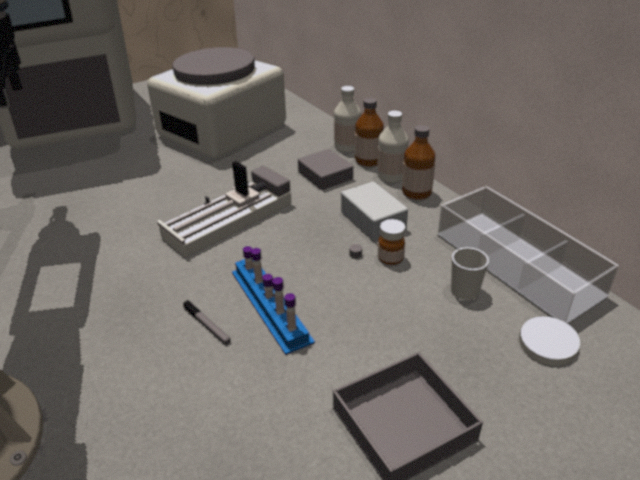

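The top view has image up = +x and left = +y. The feeder is at about (213,265), the rack at (330,284) and the bin at (460,270). Next I'll enlarge the rack and feeder.

```bash
python3 - <<'E'
import cv2,numpy as np
t=cv2.imread('pics/top0.png');s=cv2.imread('pics/side0.png')
f=lambda im,x,y,w,h,k:cv2.resize(im[y:y+h,x:x+w],None,fx=k,fy=k,interpolation=cv2.INTER_CUBIC)
A=f(t,275,260,110,45,7) # 770x315
B=f(s,225,235,100,120,2.3)
B=f(s,228,240,95,70,4) #380x280
C=f(s,155,150,140,100,2.75)#385x275
o=np.zeros((600,780,3),np.uint8);o[:315,:770]=A;o[318:598,:380]=B;o[318:593,390:775]=C
cv2.imwrite('pics/c1.png',o)
cv2.imwrite('pics/c2.png',f(t,175,195,75,130,4.6))
E
```

```text
(no output)
```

View pics/c1.png

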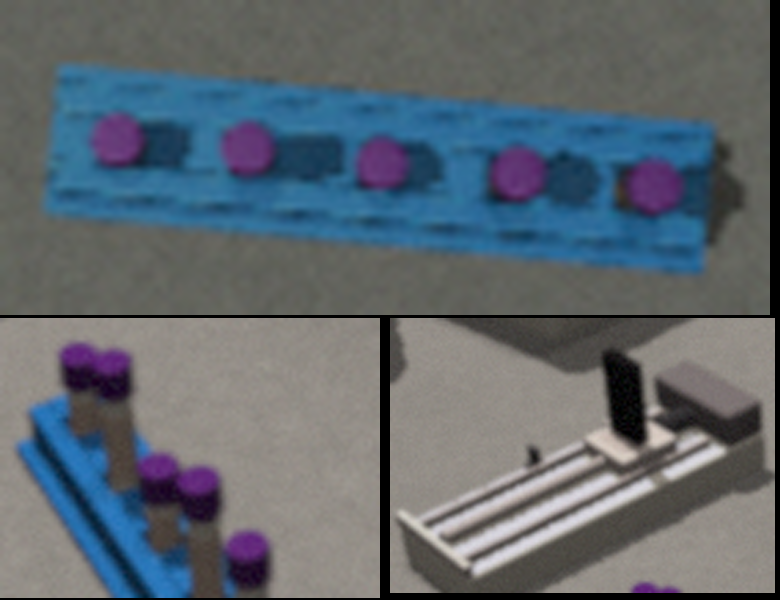

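View pics/c2.png

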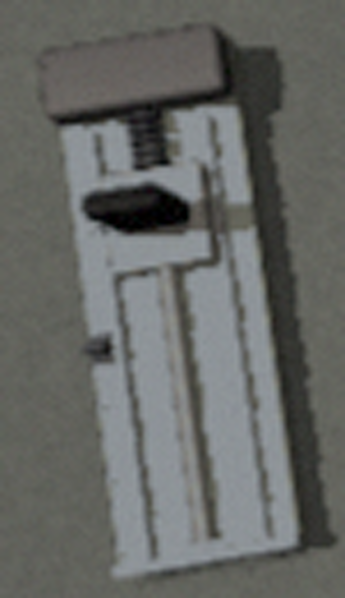

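Top-view shadows are short for tubes 1 and 3 counting from the left (+y), and the side view agrees. I'll check that with numbers.

```bash
python3 - <<'E'
from h import *
np.set_printoptions(precision=1,suppress=True)
T=lambda p,k,o:np.array(p)/k+np.array(o)-.5+.5/k
caps=T([(118,140),(248,149),(382,163),(518,173),(655,187)],7,(275,260))
zt=[63,87,63,87,87]
W=at_z('top',caps,zt);print('caps',W)
P=W.copy();print('side proj as classed',proj('side',P).tolist()); Q=at_z('top',caps,[87,63,87,63,63]);print('other',proj('side',Q).tolist())
rc=at_z('top',T([(60,65),(715,123),(703,272),(47,215)],7,(275,260)),25);print('rack',rc,rc.mean(0))
d=rc[0]-rc[1]+rc[3]-rc[2];print('rack y dir deg',np.degrees(np.arctan2(d[1],d[0]))-90,np.linalg.norm(d)/2)
F=lambda p,z:at_z('top',T(p,4.6,(175,195)),z)
b=F([(115,577),(300,548),(243,105),(65,122)],30);print('bed',b)
for e in(b[3]-b[0],b[2]-b[1]):print('feeder yaw',np.degrees(np.arctan2(e[1],e[0])))
print('housing',F([(42,50),(220,25),(228,90),(45,118)],58))
print('plate top',F([(88,205),(150,185),(190,210),(130,230)],112))
print('fin',F([(92,342),(92,350),(98,346)],46), F([(110,348)],30))
print('bin',at_z('top',[(431,237),(492,240),(490,302),(428,299)],40))
print('jar',at_z('top',[(335,174)],70),'stopper',at_z('top',[(316,202)],16))
E
```

```text
caps [[509.6  89.1  63. ]
 [506.1  47.5  87. ]
 [502.8   5.8  63. ]
 [499.2 -35.6  87. ]
 [495.1 -77.8  87. ]]
side proj as classed [[247.76831863039467, 250.16593841485516], [256.30624096647017, 252.0264196564518], [268.11990388452455, 278.06263769000236], [278.17221288250016, 281.4446883209496], [290.1402607665792, 298.0872285895593]]
other [[246.35932546963488, 239.33249820185796], [257.85100582611824, 263.3026443923568], [266.42849585568706, 266.2892113968103], [280.03120703757105, 293.74802700520274], [292.17827345973683, 310.97117109373096]]
rack [[ 535.5  111.    25. ]
 [ 517.6 -103.9   25. ]
 [ 469.2  -99.5   25. ]
 [ 486.6  114.4   25. ]] [502.2   5.5  25. ]
rack y dir deg -4.710118254991443 215.1549106132034
bed [[419.4 295.9  30. ]
 [433.7 206.2  30. ]
 [653.6 241.7  30. ]
 [644.4 330.7  30. ]]
feeder yaw 8.78846121381377
feeder yaw 9.165125630951524
housing [[675.5 335.2  58. ]
 [688.6 248.5  58. ]
 [656.1 243.4  58. ]
 [641.6 332.2  58. ]]
plate top [[591.9 293.9 112. ]
 [601.4 265.8 112. ]
 [589.9 246.9 112. ]
 [580.5 274.1 112. ]]
fin [[533.  307.7  46. ]
 [529.1 307.6  46. ]
 [531.  304.7  46. ]] [[531.  303.2  30. ]]
bin [[ 609.3 -227.7   40. ]
 [ 603.2 -367.8   40. ]
 [ 462.5 -356.8   40. ]
 [ 468.5 -217.1   40. ]]
jar [[748.   -6.4  70. ]] stopper [[694.5  36.9  16. ]]
```

servo_tool:
  series: [0.016,-0.03,0,-4.5,0.016,-0.03,0,-4.5,0.016,-0.03,0,-4.5,0.016,-0.03,0,-4.5,0.016,-0.03,0,-4.5,0.016,-0.03,0,-4.5,0.016,-0.03,0,-4.5,0.016,-0.03,0,-4.5]
  gripper: 0.05
  newtons: 25

```text
clock: 0.77
eef_pos: [377.9, 331.3, 231.1]
tcp_rot: [3.141, 0.0, 0.528]
contact_force: [1.1, 0.3, -0.9]
opening: 0.583
```

servo_tool:
  series: [0.016,-0.03,0,-4.5,0.016,-0.03,0,-4.5,0.016,-0.03,0,-4.5,0.016,-0.03,0,-4.5,0.016,-0.03,0,-4.5,0.016,-0.03,0,-4.5,0.016,-0.03,0,-4.5,0.016,-0.03,0,-4.5]

```text
clock: 1.43
eef_pos: [505.9, 91.3, 231.1]
tcp_rot: [3.142, 0.0, -0.101]
contact_force: [0.8, 0.7, 0.1]
opening: 0.583
```

servo_tool:
  series: [0,0,0,0,0,0,0,0]

```text
clock: 1.6
eef_pos: [505.9, 91.6, 230.9]
tcp_rot: [3.142, 0.001, -0.1]
contact_force: [-0.1, 0.3, -0.2]
opening: 0.588
```

```bash
python3 - <<'E'
from h import *
np.set_printoptions(precision=1,suppress=True)
C=cam('wrist');im=grab_frame('wrist');cv2.imwrite('pics/w1.png',im)
print(-cv2.Rodrigues(C[2])[0].T@C[3].ravel(),proj('wrist',[(509.5,89.3,63),(502.8,5.8,63),(506,47.5,87)],C))
np.savez('w1.npz',*C)
E
```

```text
[513.  163.8 374.3] [[323.4 220. ]
 [324.8 305.8]
 [324.4 274.4]]
```

View pics/w1.png

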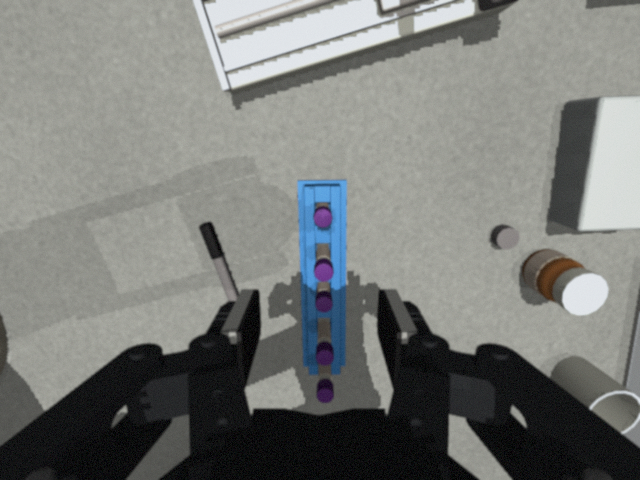

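```bash
python3 - <<'E'
from h import *
np.set_printoptions(precision=1,suppress=True)
C=list(np.load('w1.npz').values())
im=cv2.imread('pics/w1.png').astype(int)
m=((im[...,0]-im[...,1]>25)&(im[...,2]-im[...,1]>20)).astype(np.uint8)
n,l,s,c=cv2.connectedComponentsWithStats(m)
print([(s[i],c[i]) for i in range(1,n) if s[i,4]>30])
im=cv2.imread('pics/top0.png').astype(int)
m=((im[...,0]-im[...,1]>25)&(im[...,2]-im[...,1]>20)).astype(np.uint8)
n,l,s,c=cv2.connectedComponentsWithStats(m)
c=np.array([c[i] for i in range(1,n) if s[i,4]>12]);print(c);c=c[np.argsort(c[:,0])]
print(at_z('top',c,[62,86,62,86,86]))
# model of visible cap: project cap surface centroid in wrist
for q,z in(((509.5,89.3),55),((502.8,5.8),55),((506,47.5),79)):
    a=np.linspace(0,6.28,24);P=[(q[0]+8.5*np.cos(t),q[1]+8.5*np.sin(t),z+d) for t in a for d in(-8,8)]
    u=proj('wrist',P,C);h=cv2.convexHull(u.astype(np.float32));M=cv2.moments(h);print(M['m10']/M['m00'],M['m01']/M['m00'],h.min(0),h.max(0))
E
```

```text
[(array([314, 207,  18,  20, 273], dtype=int32), array([322.4, 216.8])), (array([315, 260,  18,  22, 299], dtype=int32), array([323.3, 270.6])), (array([316, 297,  16,  14, 174], dtype=int32), array([323.4, 303.5])), (array([317, 349,  16,  16, 193], dtype=int32), array([324.2, 356.9])), (array([318, 388,  15,  14, 164], dtype=int32), array([325. , 394.8]))]
[[291.4 279.8]
 [309.9 281.1]
 [329.  283. ]
 [348.5 284.5]
 [367.9 286.2]]
[[509.2  89.2  62. ]
 [505.7  47.6  86. ]
 [502.4   6.1  62. ]
 [498.8 -35.6  86. ]
 [495.3 -77.4  86. ]]
323.34628631379036 218.23161226982387 [[313.8 207. ]] [[333.  229.3]]
324.72820468799176 302.2560665773604 [[315.9 290.6]] [[333.7 313.8]]
324.2623216743909 271.24516261495677 [[314.4 258.8]] [[334.3 283.6]]
```

servo_tool:
  series: [0.003,-0.002,-0.035,1,0,0,-0.035,0,0,0,-0.035,0,0,0,-0.03,0,0,0,-0.03,0,0,0,-0.02,0,0,0,-0.01,0,0,0,0,0]

```text
clock: 2.32
eef_pos: [506.6, 91.8, 34.4]
tcp_rot: [3.141, 0.004, -0.077]
contact_force: [-0.2, -0.5, -0.2]
opening: 0.585
```

servo_tool:
  series: [0,0,0,0,0,0,0,0,0,0,0,0,0,0,0,0,0,0,0,0,0,0,0,0]
  gripper: 0.0
  newtons: 25

```text
clock: 2.82
eef_pos: [509.7, 91.2, 37.7]
tcp_rot: [-3.141, -0.003, -0.079]
contact_force: [-0.6, 0.5, 7.5]
opening: 0.185
```

servo_tool:
  series: [0,0,0.01,0,0,0,0.02,0,0,0,0.03,0,0,0,0.03,0,0,0,0.03,0,0,0,0,0]

```text
clock: 3.32
eef_pos: [511.9, 91.5, 162.6]
tcp_rot: [-3.139, -0.009, -0.079]
contact_force: [2.1, -0.4, 1.2]
opening: 0.183
```

servo_tool:
  series: [0.002,-0.02,0.01,0,0.002,-0.035,0,0,0.002,-0.035,0,0,0.003,-0.035,0,0,0.003,-0.035,0,0,0.003,-0.035,0,0,0.003,-0.035,0,0,0.003,-0.035,0,0]

```text
clock: 3.98
eef_pos: [529.3, -175.8, 167.0]
tcp_rot: [3.141, -0.001, -0.079]
contact_force: [1.3, 1.1, -0.6]
opening: 0.189
```

servo_tool:
  series: [0.003,-0.035,0,0,0.003,-0.035,0,0,0,-0.03,0,0,0,-0.018,0,0,0,0,0,0,0,0,0,0]

```text
clock: 4.48
eef_pos: [535.2, -292.7, 166.5]
tcp_rot: [-3.141, -0.0, -0.081]
contact_force: [0.2, 0.2, -0.2]
opening: 0.183
```

servo_tool:
  series: [0,0,-0.03,0,0,0,-0.03,0,0,0,-0.025,0,0,0,-0.02,0,0,0,-0.014,0,0,0,0,0,0,0,0,0]

```text
clock: 5.07
eef_pos: [535.2, -290.7, 47.1]
tcp_rot: [-3.141, 0.001, -0.078]
contact_force: [-0.2, 0.8, 0.3]
opening: 0.186
```

servo_tool:
  series: [0,0,0,0,0,0,0,0,0,0,0,0,0,0,0.01,0,0,0,0.03,0,0,0,0.04,0,0,0,0.035,0,0,0,0,0]
  gripper: 0.05

```text
clock: 5.73
eef_pos: [539.3, -294.1, 170.8]
tcp_rot: [3.137, -0.011, -0.079]
contact_force: [1.8, -1.0, 1.0]
opening: 0.589
```

servo_tool:
  series: [-0.003,0.033,0,0,-0.004,0.035,0,0,-0.004,0.035,0,0,-0.004,0.035,0,0,-0.004,0.035,0,0,-0.004,0.035,0,0,-0.004,0.035,0,0,-0.004,0.035,0,0]

```text
clock: 6.4
eef_pos: [504.4, -12.5, 163.4]
tcp_rot: [-3.141, -0.002, -0.08]
contact_force: [0.3, 0.1, -0.4]
opening: 0.585
```

servo_tool:
  series: [-0.002,0.02,0,0,0,0,0,0,0,0,0,0,0,0,0,0]

```text
clock: 6.73
eef_pos: [502.9, 5.7, 162.9]
tcp_rot: [3.141, -0.001, -0.079]
contact_force: [0.4, 0.3, -0.3]
opening: 0.582
```

```bash
python3 - <<'E'
from h import *
np.set_printoptions(precision=1,suppress=True)
im=grab_frame('top');cv2.imwrite('pics/t1.png',cv2.resize(im[190:330,270:510],None,fx=3,fy=3)); print(sense()['eef_pos'],sense()['contact_force'])
E
```

```text
[502.9   5.3 162.8] [-0.3 -0.3 -0.5]
```

View pics/t1.png

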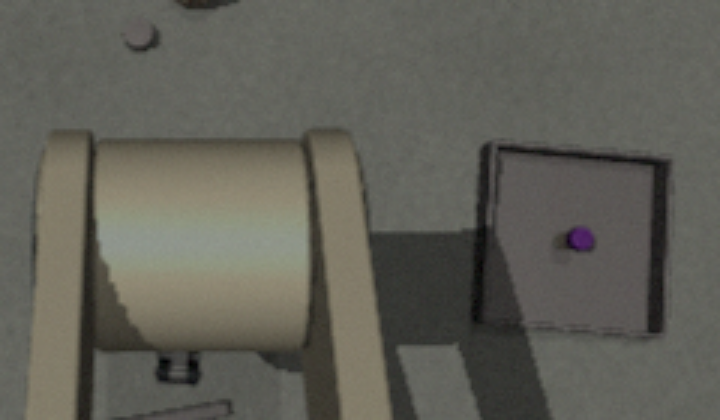

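Short A stands upright in the bin at (463,269), released. Next is short B, which I'll set down beside it.

servo_tool:
  series: [0,0,-0.03,0,0,0,-0.03,0,0,0,-0.03,0,0,0,-0.022,0,0,0,-0.014,0,0,0,0,0,0,0,0,0]

```text
clock: 7.37
eef_pos: [502.3, 5.1, 35.9]
tcp_rot: [3.141, 0.002, -0.081]
contact_force: [0.0, 0.2, 0.3]
opening: 0.587
```

servo_tool:
  series: [0,0,0,0,0,0,0,0,0,0,0,0,0,0,0,0,0,0,0,0,0,0,0,0]
  gripper: 0.0

```text
clock: 7.87
eef_pos: [503.6, 6.0, 37.3]
tcp_rot: [-3.141, -0.002, -0.079]
contact_force: [-0.4, -0.2, 8.1]
opening: 0.183
```

servo_tool:
  series: [0,0,0.01,0,0,0,0.02,0,0,0,0.03,0,0,0,0.035,0,0,0,0.035,0,0,0,0,0]

```text
clock: 8.37
eef_pos: [506.1, 6.1, 173.1]
tcp_rot: [-3.141, -0.01, -0.079]
contact_force: [1.7, -0.2, 0.5]
opening: 0.186
```

servo_tool:
  series: [0.003,-0.02,0,0,0.004,-0.035,0,0,0.004,-0.035,0,0,0.004,-0.035,0,0,0.004,-0.035,0,0,0.005,-0.035,0,0,0.005,-0.035,0,0,0.005,-0.025,0,0]

```text
clock: 9.03
eef_pos: [536.4, -251.7, 166.7]
tcp_rot: [3.141, -0.0, -0.08]
contact_force: [0.1, 0.4, 0.6]
opening: 0.19
```

servo_tool:
  series: [0,0,0,0,0,0,0,0,0,0,0,0]

```text
clock: 9.28
eef_pos: [536.0, -248.4, 166.2]
tcp_rot: [-3.141, 0.001, -0.08]
contact_force: [0.2, 0.0, -0.8]
opening: 0.187
```

servo_tool:
  series: [0,-0.001,-0.03,0,0,0,-0.03,0,0,0,-0.025,0,0,0,-0.02,0,0,0,-0.012,0,0,0,0,0,0,0,0,0]

```text
clock: 9.87
eef_pos: [536.5, -249.2, 49.4]
tcp_rot: [-3.141, 0.001, -0.078]
contact_force: [0.3, -0.1, 0.8]
opening: 0.184
```

servo_tool:
  series: [0,0,0,0,0,0,0,0,0,0,0,0,0,0,0,0,0,0,0.01,0,0,0,0.03,0,0,0,0.04,0,0,0,0.04,0]
  gripper: 0.05

```text
clock: 10.53
eef_pos: [535.7, -249.7, 170.8]
tcp_rot: [-3.141, 0.002, -0.079]
contact_force: [0.5, -1.4, 0.4]
opening: 0.587
```

servo_tool:
  series: [0,0,0.04,0,0,0,0.03,0,0,0.02,0,0,0,0.035,0,0,0,0.04,0,0,0,0.04,0,0,0,0.04,0,0,0,0.04,0,0]

```text
clock: 11.2
eef_pos: [536.2, -33.4, 240.5]
tcp_rot: [-3.142, -0.001, -0.08]
contact_force: [1.2, 0.6, -0.2]
opening: 0.585
```

servo_tool:
  series: [0,0.04,0,2,0,0.04,0,2,0,0.04,0,2,0,0.04,0,2,0,0.04,0,2,0,0.04,0,2,0,0.03,0,2,0,0,0,0]

```text
clock: 11.87
eef_pos: [536.4, 240.1, 240.4]
tcp_rot: [-3.139, -0.002, 0.171]
contact_force: [0.6, -0.6, 0.1]
opening: 0.586
```

servo_tool:
  series: [0,0,0,0,0,0,0,0,0,0,0,0]

```text
clock: 12.12
eef_pos: [536.5, 233.9, 239.6]
tcp_rot: [3.141, -0.0, 0.164]
contact_force: [1.0, 0.6, 0.1]
opening: 0.586
```

```bash
python3 - <<'E'
from h import *
np.set_printoptions(precision=1,suppress=True)
C=cam('wrist');im=grab_frame('wrist');cv2.imwrite('pics/w2.png',im);np.savez('w2.npz',*C)
tp=grab_frame('top')
cv2.imwrite('pics/t2.png',tp)
o=np.vstack([im,cv2.resize(np.hstack([tp[225:310,275:385],tp[225:310,415:505]]),(640,272))])
cv2.imwrite('pics/v2.png',cv2.resize(o,None,fx=.79,fy=.79)) if 0 else cv2.imwrite('pics/v2.png',np.hstack([cv2.copyMakeBorder(im,0,0,0,0,0),cv2.copyMakeBorder(cv2.resize(tp[225:310,425:500],(160,181)),0,299,0,0,0)]))
print(sense()['eef_pos'],sense()['contact_force'],sense()['tcp_rot'])
E
```

```text
[536.7 233.8 239.6] [-0.1  0.9 -0.1] [ 3.1 -0.   0.2]
```

View pics/v2.png

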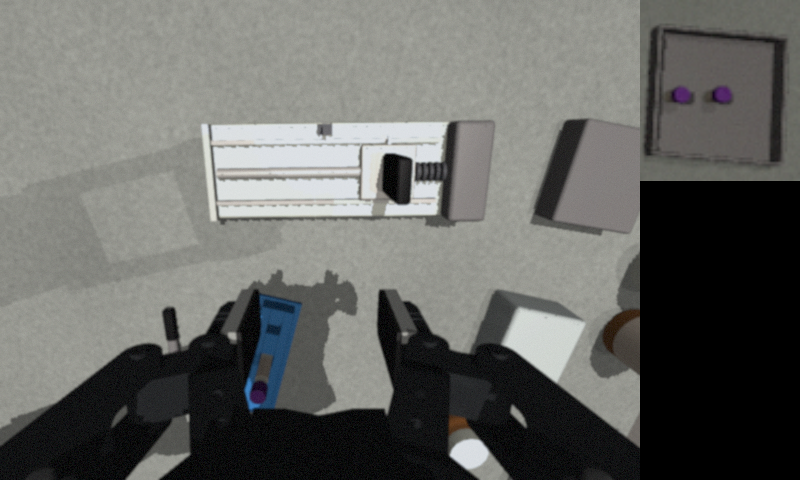

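Both short tubes stand in the bin, and the wrist view is aligned with the feeder. I'll enlarge the fin and plate.

```bash
python3 - <<'E'
import cv2
im=cv2.imread('pics/w2.png')[110:230,300:500]
cv2.imwrite('pics/w2c.png',cv2.resize(im,None,fx=4,fy=4,interpolation=cv2.INTER_CUBIC))
E
```

```text
(no output)
```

View pics/w2c.png

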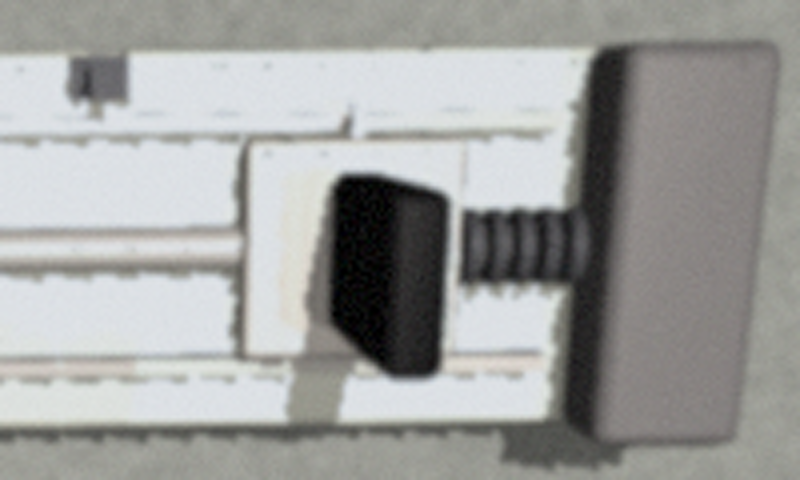

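```bash
python3 - <<'E'
from h import *
np.set_printoptions(precision=1,suppress=True)
C=list(np.load('w2.npz').values())
g=lambda p,z:at_z('wrist',np.array(p)/4-.375+np.array([300,110]),z,C)
a=np.radians(9);ex=np.array([np.cos(a),np.sin(a),0]);ey=np.array([-np.sin(a),np.cos(a),0])
H=g([(393,188),(447,195),(438,375),(390,375)],112);print('top corners',H,H.mean(0))
h=H.mean(0)
for n,p,z in(('pointer',(350,118),46),('finL',(72,75),46),('fin92',(92,75),46),('finR',(128,75),46),('shadow',(95,108),30),('block',(245,250),48),('blockR',(465,250),48),('houseL',(625,60),58),('houseR',(777,60),58)):
    q=g([p],z)[0];print(n,q,'rel plate x,y',(q-h)@ex,(q-h)@ey)
e=g([(10,50),(590,46),(30,428),(550,420)],30);print(np.degrees(np.arctan2(*(e[1]-e[0])[1::-1])),np.degrees(np.arctan2(*(e[3]-e[2])[1::-1])))
E
```

```text
top corners [[584.7 298.2 112. ]
 [594.8 298.6 112. ]
 [600.9 265.6 112. ]
 [591.9 264.1 112. ]] [593.1 281.6 112. ]
pointer [586.3 309.8  46. ] rel plate x,y -2.2530212086465884 28.946453813259062
finL [523.  308.8  46. ] rel plate x,y -64.90012928490773 37.7698177246177
fin92 [527.4 309.5  46. ] rel plate x,y -60.43414035677475 37.798588481187004
finR [535.4 310.8  46. ] rel plate x,y -52.39535218285947 37.85195355498998
shadow [529.5 302.4  30. ] rel plate x,y -59.49719458929889 30.52329024955091
block [568.4 277.3  48. ] rel plate x,y -24.99786792578974 -0.4381078512790051
blockR [618.3 285.6  48. ] rel plate x,y 25.53491705210337 -0.04905967313174209
houseL [640.  331.3  58. ] rel plate x,y 54.12622831437863 41.732576143494654
houseR [672.4 336.8  58. ] rel plate x,y 87.0464437148482 42.09337234980598
9.838520912366517 10.29730041878576
```

servo_tool:
  series: [0.02,0.016,0,0,0.02,0.016,0,0,0.0165,0.0155,0,0,0,0,-0.03,0,0,0,-0.03,0,0,0,0,0,0,0,0,0]

```text
clock: 12.8
eef_pos: [592.2, 281.1, 178.1]
tcp_rot: [3.14, 0.004, 0.164]
contact_force: [0.3, 0.2, 0.6]
opening: 0.582
```

servo_tool:
  series: [0,0,-0.03,0,0,0,-0.03,0,0,0,-0.025,0,0,0,-0.015,0,0,0,-0.008,0,0,0,0,0,0,0,0,0]

```text
clock: 13.38
eef_pos: [594.2, 282.7, 73.0]
tcp_rot: [-3.141, -0.002, 0.165]
contact_force: [-0.0, -0.0, 0.5]
opening: 0.591
```

servo_tool:
  series: [0,0,0,0,0,0,0,0,0,0,0,0,0,0,0,0,0,0,0,0,0,0,0,0]
  gripper: 0.0
  newtons: 60

```text
clock: 13.88
eef_pos: [593.4, 282.8, 72.7]
tcp_rot: [-3.141, -0.001, 0.166]
contact_force: [-2.4, -0.2, 8.0]
opening: 0.128
```

servo_tool:
  series: [-0.004,-0.0006,0,0,-0.007,-0.0012,0,0,-0.008,-0.0013,0,0,-0.009,-0.0015,0,0,-0.009,-0.0015,0,0,-0.008,-0.0013,0,0,-0.005,-0.0008,0,0,-0.003,-0.0005,0,0]

```text
clock: 14.55
eef_pos: [541.3, 273.6, 72.7]
tcp_rot: [3.141, -0.004, 0.166]
contact_force: [6.5, -4.4, 5.2]
opening: 0.132
```

servo_tool:
  series: [0,0,0,0,0,0,0,0,0,0,0,0,0,0,0,0]

```text
clock: 14.88
eef_pos: [541.8, 273.7, 72.7]
tcp_rot: [3.141, -0.004, 0.166]
contact_force: [5.3, -4.5, 6.4]
opening: 0.132
```

```bash
python3 - <<'E'
from h import *
np.set_printoptions(precision=1,suppress=True)
C=cam('wrist');im=grab_frame('wrist');cv2.imwrite('pics/w3.png',im);np.savez('w3.npz',*C)
print(sense()['eef_pos'],sense()['contact_force'],sense()['opening'],proj('wrist',[(530,310,46),(538,302,46)],C))
cv2.imwrite('pics/w3c.png',cv2.resize(im[100:400,120:520],None,fx=2,fy=2,interpolation=cv2.INTER_CUBIC))
E
```

```text
[541.9 273.6  72.7] [ 5.2 -4.5  6.8] 0.13277719166366242 [[306.9 208.1]
 [320.6 226.7]]
```

View pics/w3c.png

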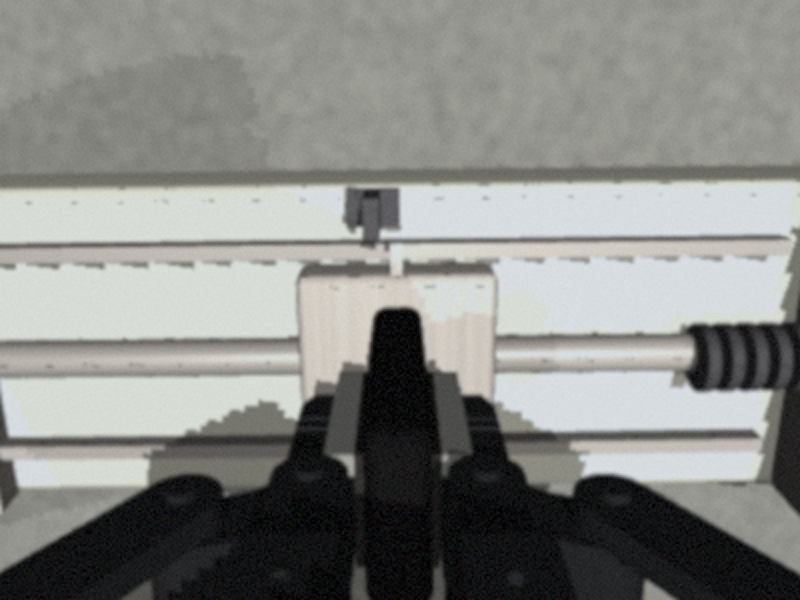

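The clip spans x 346–400 in the crop, with the fin centre near 372. The pointer and block centre are near 396, so about 6.5 mm further along feeder −x is needed.

servo_tool:
  series: [-0.002,-0.0003,0,0,-0.0025,-0.0004,0,0,-0.002,-0.0004,0,0,0,0,0,0,0,0,0,0,0,0,0,0,0,0,0,0]

```text
clock: 15.52
eef_pos: [535.4, 272.5, 72.7]
tcp_rot: [3.141, -0.004, 0.166]
contact_force: [6.1, -4.4, 6.3]
opening: 0.13
```

```bash
python3 - <<'E'
from h import *
np.set_printoptions(precision=1,suppress=True)
C=cam('wrist');im=grab_frame('wrist');cv2.imwrite('pics/w4.png',im);np.savez('w4.npz',*C)
tp=grab_frame('top');s=sense()
print(s['eef_pos'],s['contact_force'],s['opening'],s['clock'])
a=cv2.resize(im[180:255,260:385],None,fx=6,fy=6,interpolation=cv2.INTER_CUBIC)
b=cv2.resize(tp[225:310,275:500],(370,140))
o=np.zeros((600,750,3),np.uint8);o[:450]=a;o[455:595,:370]=b;cv2.imwrite('pics/w4c.png',o)
E
```

```text
[535.5 272.5  72.7] [ 6.7 -5.5  6.7] 0.13518314000881834 15.6167
```

View pics/w4c.png

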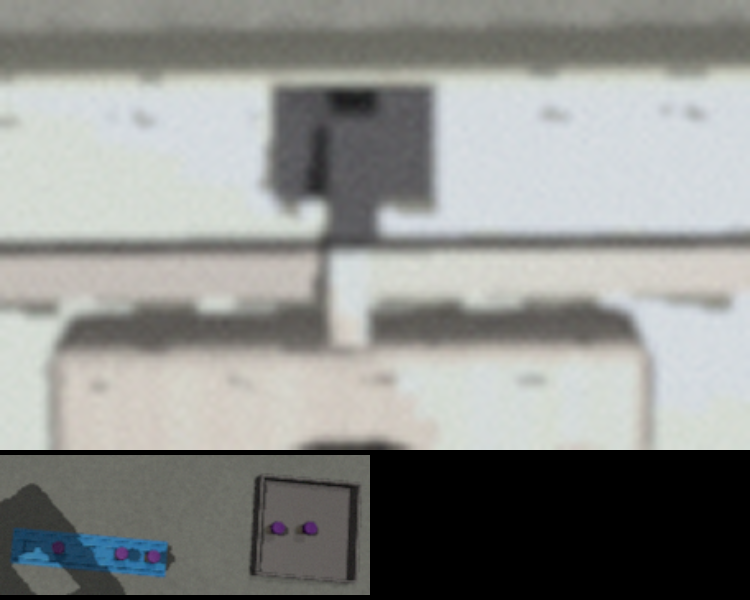

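The fin (x 328–378) and pointer (about 349) line up to within roughly 0.5 mm. Three tubes are in the rack and two in the bin.

```bash
python3 -c "
from rig import *
print(sign_off()); s=sense(); print(s['eef_pos'],s['contact_force'],s['opening'])"
```

```text
the job is handed in; nothing more can be done
None
the job is handed in; nothing more can be done
```

I finished the job and handed it in at about 15.6 s, with the gripper still closed on the grip plate. No verdict was reported.

- **Tubes:** The two short tubes, first and third from the +y end of the rack, are standing upright and released in the reject bin. The last top view shows them there, with the three full-length tubes still in the rack.
- **Pusher:** I pulled it about 58 mm out from home and gripped it at 60 N. The last wrist close-up shows the pointer about 0.5 mm or less from the fin. The arm was steady, with an opening of about 11 mm and about 6–7 N read along x.
- **Discrepancies:** My first estimate of the fin's position was unclear because its clip and shadow merged in the image. The close-up after gripping settled it and called for another 6.5 mm of pull.
- **Not checked:** I planned the route clear of the bystanders but did not measure their positions again at the end. The state can't be read after hand-in, so nothing in the final second was checked.

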